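# Open the bench scale, zero it and put the silver bar on

## Task

Weigh the silver bar: first lift the scale's counterweighted hood past its balance point so that it rests fully open by itself, then, with the pan still empty, turn the tare knob until its red pointer is on the black zero mark and let go. Then set the silver bar down gently, flat in the middle of the pan, leaving the hood open and the knob on zero, and do not disturb the copper bar, the hammer, the jar or the dish.

Things in the scene. Friction and masses are not known exactly. Their poses are not given: they have to be found in the camera images.
- scale: Blue bench scale fixed to the bench; base 270 x 220 mm (x, y), its top 45 mm above the bench. Origin on the bench; the base reaches x -155 to +115 mm, y -110 to +110 mm from it. x runs from the dial end to the pan end, y towards the hood's hinge, z up. Place and yaw differ each time.
- hood (a joint): Hinge of the clear hood over the pan (yellow frame, brass counterweight bar beyond the hinge), rad. 0 = shut, grows as it is lifted towards the scale's +y side, 1.75 = fully open at its stop. Left alone below about 0.72 it falls shut, above that it falls open. About 1.2 N at the handle lifts it.
- hood_hinge (a point): Point on the hood's hinge axis, which is parallel to the scale's x axis; 80 mm above the bench, 20 mm to +x and 100 mm to +y of the scale's origin. The shut hood is 158 mm (x) by 150 mm (y), its clear top 110 mm above the bench; open, it stands up at the scale's +y side, 90 mm clear of the pan's centre, up to 270 mm above the bench.
- hood_handle (a point): Middle of the hood's handle, a red round bar 12 mm thick parallel to the scale's x axis, about 78 mm free between its two posts. Shut: 160 mm above the bench, 80 mm above and 180 mm to -y of the hinge point, 45 mm clear above the hood's top. It moves on an arc of 197 mm radius about the hinge; its axes turn with the hood.
- tare (a joint): Angle of the tare knob, rad, 0 = red pointer in the middle of the black zero mark, positive = counter-clockwise seen from above. It starts counter-clockwise of zero, has no spring, stays where it is left (light friction, 0.03 N m), and can turn 1.7 either way.
- tare_grip (a point): Point on the tare knob's axis, 72 mm above the bench. Black bar knob 12 mm wide, 42 long, top at 80 mm, on a 44 mm disc (top at 54 mm) in a white dial. Bar, red needle and red stripe lie along this point's y axis; the needle points to its -y, 40 mm long. At zero it points to the scale's -y side, where the dial has a broad black mark.
- pan_centre (a point): Centre of the round steel pan's flat top, 124 mm across, 68 mm above the bench, under the hood. It is fixed; axes as the scale's.
- silver_center (a point): Centre of the silver-white metal bar, 60 x 24 x 20 mm (along its x, y, z), about 0.3 kg, lying flat on the bench. It and the copper bar may change places.
- copper_center (a point): Centre of the copper bar, same size as the silver bar. Leave it alone.
- hammer: Small hammer lying on the bench, 240 mm long along its x axis. Leave it alone.
- jar: Small jar with a green cap, 52 mm across, 55 mm tall; origin in its underside. Leave it alone.
- dish: White ceramic dish, 90 mm across, 30 mm tall; origin in its underside. Leave it alone.
Things that resemble listed ones, but are neither listed nor needed, are in the scene too. Of the things like the part that bears silver_center, leave any that is green; of the rest the smaller one is meant.

How it is judged (in metres and radians):
On the way, in this order (a step that is already met when the one before it is completed fails the run):
1. the hood rests fully open (joint above 1.6 rad) by itself, untouched (value of joint hood above 1.6 rad and contact force between each of the fingers, the arm and hood below 0.1 N), for 0.3 s.
2. the pointer stands on zero (within 0.10 rad), the knob let go, the pan still empty and the hood open (value of joint tare between -0.1 and 0.1 rad and contact force between the fingers and tare below 0.1 N and value of joint hood above 1.6 rad and horizontal distance between silver_center and pan_centre above 0.08 m), for 0.3 s.
At the end, for the whole second after the job is handed in: The hood rests open (above 1.6 rad), the tare pointer is within 0.10 rad of zero, and the silver bar lies flat and at rest on the pan, its centre within 25 mm of the pan's centre (value of joint hood above 1.6 rad and value of joint tare between -0.1 and 0.1 rad and horizontal distance between silver_center and pan_centre below 0.025 m and z of silver_center in the frame of pan_centre between 0.006 and 0.014 m and angle between silver_center's own z axis and vertical below 0.1 rad and linear speed of silver below 0.02 m/s); the robot touches nothing.
It fails at once if the silver bar is dropped or thrown (moves faster than 0.5 m/s out of the fingers) (linear speed of silver above 0.5 m/s and contact force between the fingers and silver below 0.1 N).
It fails at once if a bystander (copper bar, hammer, jar, dish) is moved more than 25 mm (distance of any of copper_center, hammer, jar, dish from where it was at the start of the episode above 0.025 m).
It also fails if it takes over 64 s, if anything falls off the work surface, if the arm or the gripper's body presses on something with over 40 N, if the wrist force passes 120 N, or if a joint passes its speed limit or range.

## Robot

A 7-joint arm with a two-finger parallel gripper is mounted at the origin on the work surface. World frame = base frame: x ahead of the robot, y to its left, z up, the work surface at z = 0. Lengths are in m, angles in degrees, forces in N, time in s.
With the tool pointing down it reaches from about 0.425 to 0.875 m from the base axis. Payload 4.7 kg.
Tool frame: the origin (TCP) lies between the finger pads; the fingertips stand 22 mm ahead of it and the grasp point (between the pads) lies 3 mm ahead of it (env.tip_reach is the distance from the TCP to the fingertips, in m); z points along the fingers, y is the line along which they close (so a half turn about z gives the same grasp; the last joint's range is limited). The gripper opens to 87 mm and grips with 3 to 60 N. Pads are 19 mm wide; open, the fingers measure 117 mm over their backs; the gripper's body (75 mm by 190 mm) begins 51 mm behind the grasp point.
Start: joints at [-64.051, 18.392, -4.016, 83.108, 1.295, 78.541, -3.26], TCP at [0.276, 0.588, 0.245] pointing down, gripper open.
Joint ranges: [-163.93, 163.93], [-17.29, 119.83], [-79.2, 71.16], [3.27, 140.29], [-89.18, 269.18], [5.43, 117.66], [-154.24, 154.24]. Speed limits (degrees/s): [147.25, 147.25, 180, 180, 180, 180, 180].

## Interface

Orientations are given as [roll, pitch, yaw] about the fixed x, y, z axes, in that order (R = Rz(yaw) Ry(pitch) Rx(roll)).
In Python, from cell import env gives the robot as it stands.
- The arm moves only by the shell command python3 -m creep 'ROWS' [FORCE]. ROWS is JSON, one flat list of numbers, 7 for each row, row after row: the finger opening in mm, from 0 to 87, then the shift along the tool's x, y, z in units of 30 mm (1.0 is 30 mm), then the turn, a rotation vector about the tool's x, y, z in units of 6 degrees (1.0 is 6 degrees). A call has 1 to 12 rows; each row is the pose to reach, as a shift and turn from the pose commanded when the call began, along the tool's axes at that moment; what a row does not reach only later rows make up. A row lasts 1/10 s, in which the tool goes at most 50 mm and 8.59 degrees, less where a joint would pass 70% of its speed; a pose out of reach is approached as far as the arm can. A call with a gripper value outside its range is refused whole. The fingers move at their own pace and stop on an object; FORCE is the grip in N (left out, the last holds). Time passes only in rows, so rows that repeat a pose let the fingers close. It gives the time, the measured TCP pose, the force, the opening and the grip force at its end, in the units of the state.
- env.get_obs(): the state, without advancing time (a new reading comes with each control period).
- env.read_camera(name): name is "side" or "top"; returns a dict with "color" (384x512x3 uint8, red, green, blue), "depth" (384x512 float32, m along the optical axis (not along the pixel's ray), 0 where there is no reading), "fovy" (degrees; the focal length in pixels is half the picture's height over the tangent of half this angle, whatever the lens; pixels are square), "cx", "cy" (the principal point, pixels), "R" (3x3) and "t" (3): a world point X has camera coordinates R X + t. Camera axes: x right, y down, z forward; pixel columns grow to the right and rows downward; lengths in m; the calibration is good to about 2 mm. A picture is of the moment at which its call begins.
- env.sign_off(): hands the job in; it is judged then, once.
The state is a dict: "time_s": time; "qpos": joint angles; "joint_velocities": joint speeds; "effort": joint torques, N m; "tool_pos": TCP position; "tool_rot": TCP orientation; "force": force on the tool from outside, world axes, zero at the start; "wrist_torque": the same for the moment, N m; "grip_width": finger opening in m; "grasp_force": force on a finger pad.
Only numpy, scipy, OpenCV 4.12 (cv2) and the standard library are available. Lean on these libraries where they do the work, as an engineer would, in place of code of your own. Each camera call takes 0.05 s, during which the arm holds its last target. There are 200 camera calls.

## Working session

There is one attempt and no reset: what is moved stays moved. The work goes in short steps, Python scripts to look and compute and a shell command to move; the robot and the scene stay as the last step left them, time stands still between calls to the robot, and variables do not carry over. Pictures are saved under pics/ and viewed, at most 10 in all, crops included, and the job is handed in when it is done.

```bash
ls; mkdir -p pics; cat > h.py <<'E'
import numpy as np,cv2
from cell import env
from scipy.spatial.transform import Rotation as Ro
def cam(n):
    c=env.read_camera(n); c['f']=192/np.tan(np.radians(c['fovy'])/2); return c
def ray(c,u,v,z):
    d=c['R'].T@np.array([(u-c['cx'])/c['f'],(v-c['cy'])/c['f'],1]); o=-c['R'].T@c['t']
    return o+d*(z-o[2])/d[2]
def cloud(c):
    v,u=np.mgrid[:384,:512]; d=c['depth']
    P=np.stack([(u-c['cx'])/c['f']*d,(v-c['cy'])/c['f']*d,d],-1)
    return (P-c['t'])@c['R']
def save(c,name,box=None,s=1):
    im=c['color'][:,:,::-1]
    if box: im=im[box[1]:box[3],box[0]:box[2]]
    cv2.imwrite('pics/'+name,cv2.resize(im,None,fx=s,fy=s,interpolation=cv2.INTER_CUBIC))
def tool():
    o=env.get_obs(); return np.array(o['tool_pos']),Ro.from_euler('xyz',o['tool_rot'],degrees=True)
def go(p,rpy):
    t,R=tool(); q=Ro.from_euler('xyz',rpy,degrees=True)
    print('shift',np.round(R.inv().apply(np.array(p)-t)/.03,2),'turn',np.round(np.degrees((R.inv()*q).as_rotvec())/6,2))
E
python3 - <<'E'
from h import *
for n in('top','side'):
    c=cam(n); save(c,n+'0.png',s=1.5); print(n,c['fovy'],c['cx'],c['cy'],c['R'].round(3).tolist(),c['t'].round(3))
print(env.get_obs())
E
```

```text
pics
top 43.154692670353406 253.13461146153642 194.856341512148 [[0.014, -1.0, -0.009], [-0.992, -0.013, -0.123], [0.123, 0.01, -0.992]] [1.000e-03 6.120e-01 1.634e+00]
side 47.231441434505 257.23856883078787 199.4820350040223 [[0.903, -0.43, 0.011], [-0.27, -0.588, -0.763], [0.334, 0.686, -0.647]] [-0.569  0.244  1.098]
{'time_s': 0.1, 'qpos': array([-64.04989947,  18.43529042,  -4.0156373 ,  83.168112  ,
         1.29585394,  78.54237875,  -3.25988877]), 'joint_velocities': array([ 0.05074274, -0.25541876, -0.10632197, -0.17103052,  0.01939526,
       -0.03092535,  0.0002699 ]), 'effort': array([-7.21176220e-04, -4.92567694e+01, -4.06101784e-01, -3.13401532e+01,
       -6.41737296e-02,  3.93675151e-02,  6.34934077e-05]), 'tool_pos': array([0.27601146, 0.58797038, 0.24356372]), 'tool_rot': array([-1.79899502e+02,  6.35336368e-03,  1.54859886e+02]), 'force': array([-0.12851549,  0.00817827,  0.25449459]), 'wrist_torque': array([-0.00804149, -0.00348259,  0.03952784]), 'grasp_force': 0.0, 'grip_width': 0.08697825523293246}
```

View pics/top0.png

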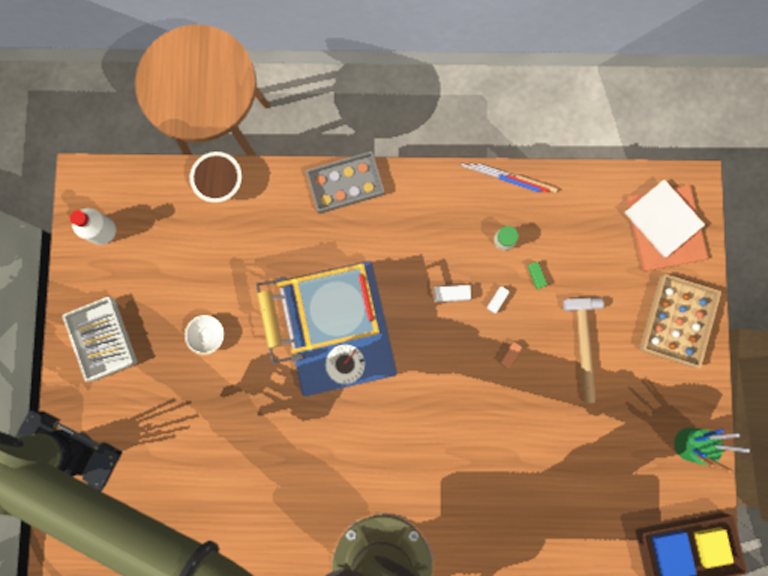

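View pics/side0.png

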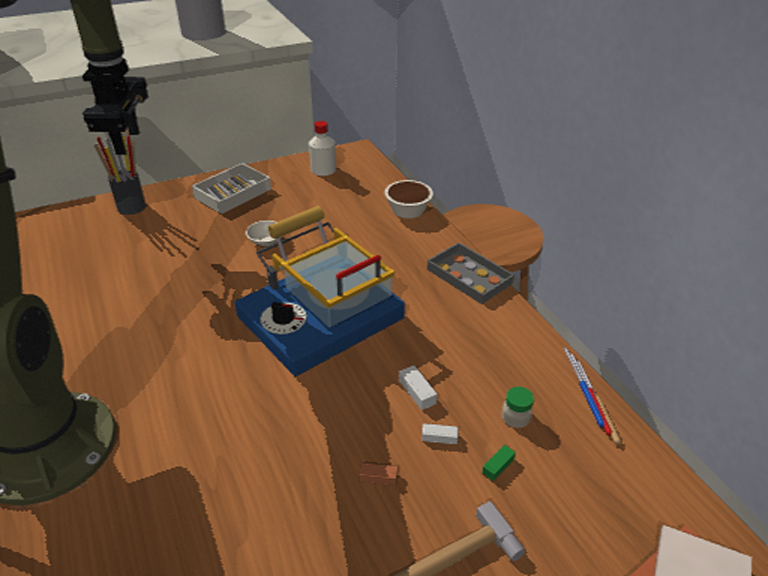

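The top view (pixels of the 1.5x picture) shows the scale at about (335,325), dial at (345,364) and red handle at (366,297). Silver candidates are the white block (452,293), the smaller white block (498,299), the green block (538,275), and the copper bar (512,354). By the description the smaller non-green white one at (498,299) is meant.

```bash
python3 - <<'E'
from h import *
c=cam('top'); P=cloud(c); hsv=cv2.cvtColor(c['color'],cv2.COLOR_RGB2HSV); H,S,V=[hsv[...,i].astype(int) for i in range(3)]
v,u=np.mgrid[:384,:512]
def box(x0,y0,x1,y1): return (u>=x0)&(u<x1)&(v>=y0)&(v<y1)
def rect(m,z,n):
    k,_=cv2.findContours(m.astype(np.uint8),0,2); k=max(k,key=cv2.contourArea)[:,0]
    w=np.array([ray(c,a,b,z)[:2] for a,b in k])
    r=cv2.minAreaRect((w*1000).astype(np.float32)); print(n,np.round(r[0],1),np.round(r[1],1),round(r[2],1),'corners',cv2.boxPoints(r).round(0).tolist()); return k
wh=(S<60)&(V>130)
rect(wh&box(325,185,345,210),.02,'smallwhite')
rect(wh&box(285,185,318,206),.03,'bigwhite')
rect(((H<12)&(S>110)&(V<190))&box(328,222,352,246),.02,'copper')
bl=(H>100)&(H<125)&(S>120)
rect(bl&box(160,165,275,270),.045,'base')
red=((H<6)|(H>172))&(S>150)
rect(red&box(230,175,255,220),.16,'handle')
print('handle depth z',np.nanmedian(P[red&box(230,175,255,220)],0))
rect(wh&box(210,220,250,262),.05,'dial')
m=red&box(210,220,250,262); print('needle px',u[m].mean(),v[m].mean(),m.sum())
for s in [(130,222),(338,158)]: print(s,ray(c,*s,0.03))
save(c,'crop1.png',(150,155,360,275),3.8)
s=cam('side'); save(s,'crop2.png',(150,130,370,330),3)
E
```

```text
smallwhite [ 602.3 -263.5] [25.9 61.8] 57.8 corners [[569.0, -258.0], [622.0, -291.0], [635.0, -269.0], [583.0, -236.0]]
bigwhite [ 614.9 -157.6] [34.8 79.8] 0.8 corners [[597.0, -118.0], [598.0, -198.0], [633.0, -197.0], [632.0, -117.0]]
copper [ 470.3 -288.1] [25.5 47.1] 56.7 corners [[444.0, -286.0], [483.0, -312.0], [497.0, -290.0], [458.0, -265.0]]
base [498.9  41.7] [18.8 80.9] 16.0 corners [[479.0, 78.0], [501.0, 0.0], [519.0, 5.0], [497.0, 83.0]]
handle [588.1  38.6] [96.6  8.1] 13.8 corners [[540.0, 31.0], [542.0, 23.0], [636.0, 46.0], [634.0, 54.0]]
handle depth z [0.58694721 0.03722167 0.16454313]
dial [447.6  87. ] [89.4 88.6] 64.3 corners [[388.0, 66.0], [468.0, 28.0], [507.0, 108.0], [427.0, 147.0]]
needle px 230.5 240.5 2
(130, 222) [0.51346461 0.43242036 0.03      ]
(338, 158) [ 0.74659841 -0.2844606   0.03      ]
```

View pics/crop1.png

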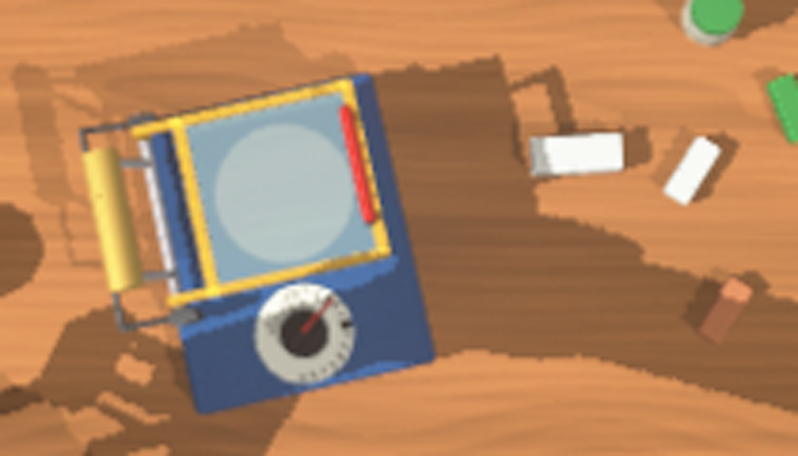

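The crop shows the small white bar (692,170), needle at (330,298) and zero mark at (347,323) about dial centre (305,333), so tare is about +38° and the handle is along scale x at yaw about 13.8°.

```bash
cat >> h.py <<'E'
yaw=13.8; a=np.radians(yaw); SR=np.array([[np.cos(a),-np.sin(a)],[np.sin(a),np.cos(a)]])
hd=np.array([.5875,.0385]); org=hd-SR@[.02,-.08]; hinge=org+SR@[.02,.1]
def hp(th):
    p=np.radians(180-23.96)-th; y,z=.197*np.cos(p),.197*np.sin(p); return np.r_[hinge+SR@[0,y],.08+z]
E
python3 - <<'E'
from h import *
c=cam('top')
print('org',org,'hinge',hinge,'pan',ray(c,150+285/3.8,155+193/3.8,.068),'knob',ray(c,150+304/3.8,155+333/3.8,.05))
for w in((285,193),(304,333)):pass
print('pan in scale',SR.T@(ray(c,225,205.8,.068)[:2]-org),'knob in scale',SR.T@(ray(c,230,242.6,.05)[:2]-org))
for th in(0,.5,1,1.5,1.72): print(th,hp(th).round(3))
go([*hd,.245],[180,0,-166.2])
E
```

```text
org [0.54899464 0.11142007] hinge [0.54456398 0.21330417] pan [0.57010422 0.10366025 0.068     ] knob [0.44706166 0.08532464 0.05      ]
pan in scale [ 0.01861444 -0.0125634 ] knob in scale [-0.10511159 -0.00105101]
0 [0.588 0.038 0.16 ]
0.5 [0.573 0.097 0.237]
1 [0.552 0.184 0.275]
1.5 [0.529 0.278 0.265]
1.72 [0.519 0.316 0.246]
shift [-17.18 -12.18  -0.02] turn [-0.01 -0.   -6.49]
```

```bash
python3 -m creep '[50,-17.2,-12.2,-0.5,0,0,-6.5, 50,-17.2,-12.2,-0.5,0,0,-6.5, 50,-17.2,-12.2,-0.5,0,0,-6.5, 50,-17.2,-12.2,-0.5,0,0,-6.5, 50,-17.2,-12.2,-0.5,0,0,-6.5, 50,-17.2,-12.2,-0.5,0,0,-6.5, 50,-17.2,-12.2,-0.5,0,0,-6.5, 50,-17.2,-12.2,-0.5,0,0,-6.5, 50,-17.2,-12.2,-0.5,0,0,-6.5, 50,-17.2,-12.2,-0.5,0,0,-6.5, 50,-17.2,-12.2,-0.5,0,0,-6.5, 50,-17.2,-12.2,-0.5,0,0,-6.5]' 10; python3 -c "
from h import *
go([*hd,.235],[180,0,-166.2])"
```

```text
time_s: 1.45
tool_pos: [0.5695, 0.0696, 0.259]
tool_rot: [180.0, 0.0, -166.1]
force: [0.5, 0.6, 0.7]
grip_width: 0.0497
grasp_force: 0.0
shift [-0.33 -1.15  0.8 ] turn [0.   0.01 0.01]
```

```bash
python3 -m creep '[50,-0.3,-1.1,0.6,0,0,0, 50,-0.3,-1.1,0.6,0,0,0, 50,-0.3,-1.1,0.6,0,0,0,50,-0.3,-1.1,0.6,0,0,0]'; python3 -c "
from h import *
go([*hd,.163],[180,0,-166.2]); c=cam('side'); save(c,'s2.png',(130,60,330,260),3)"
```

```text
time_s: 1.85
tool_pos: [0.5852, 0.0433, 0.2408]
tool_rot: [179.9, 0.0, -166.0]
force: [-0.1, -0.4, 0.4]
grip_width: 0.0501
grasp_force: 0.0
shift [-0.03 -0.18  2.59] turn [0.01 0.   0.03]
```

View pics/s2.png

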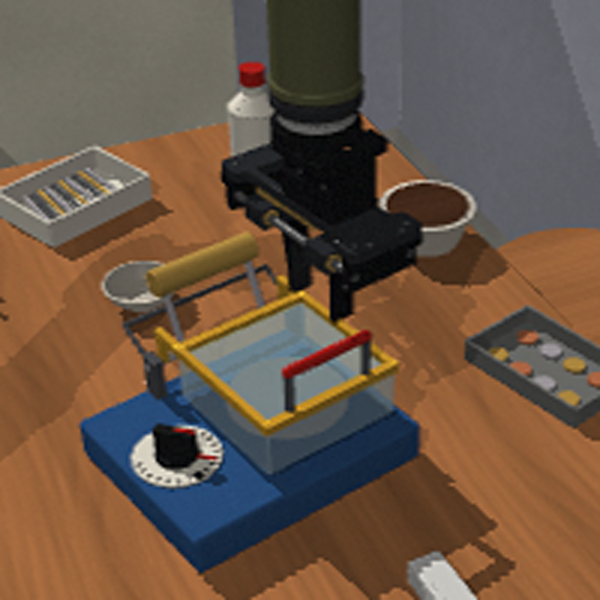

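The gripper (340,290) hangs over the red handle (328,355), fingers straddling it across; clear to descend.

```bash
python3 -m creep '[50,0,-0.2,1.3,0,0,0, 50,0,-0.2,2.6,0,0,0, 50,0,-0.2,2.6,0,0,0, 50,0,-0.2,2.6,0,0,0, 10,0,-0.2,2.6,0,0,0, 10,0,-0.2,2.6,0,0,0, 10,0,-0.2,2.6,0,0,0, 10,0,-0.2,2.6,0,0,0, 10,0,-0.2,2.6,0,0,0, 10,0,-0.2,2.6,0,0,0]' 10; python3 -c "
from h import *
for t in (.2,.4,.6,.8,1,1.2,1.4,1.6,1.75):
  p=hp(t);p[2]+=.003;print(t);go(p,[180,0,-166.2])"
```

```text
time_s: 2.9
tool_pos: [0.5864, 0.0391, 0.1631]
tool_rot: [179.7, 0.0, -166.0]
force: [-3.1, 6.7, 3.7]
grip_width: 0.0132
grasp_force: 3.8
0.2
shift [-0.03  0.63 -1.13] turn [0.05 0.   0.03]
0.4
shift [-0.03  1.49 -2.11] turn [0.05 0.   0.03]
0.6
shift [-0.04  2.54 -2.91] turn [0.05 0.   0.03]
0.8
shift [-0.04  3.72 -3.47] turn [0.05 0.   0.03]
1
shift [-0.04  4.99 -3.79] turn [0.05 0.   0.03]
1.2
shift [-0.05  6.3  -3.86] turn [0.05 0.   0.03]
1.4
shift [-0.05  7.6  -3.66] turn [0.05 0.   0.03]
1.6
shift [-0.05  8.83 -3.21] turn [0.05 0.   0.03]
1.75
shift [-0.06  9.68 -2.71] turn [0.05 0.   0.03]
```

```bash
python3 -m creep '[8,0,0.3,-0.6,0,0,0, 8,0,0.65,-1.1,0,0,0, 8,0,1.05,-1.65,0,0,0, 8,0,1.5,-2.1,0,0,0, 8,0,2,-2.55,0,0,0, 8,0,2.55,-2.9,0,0,0, 8,0,3.1,-3.2,0,0,0, 8,0,3.7,-3.5,0,0,0, 8,0,4.35,-3.65,0,0,0, 8,0,5,-3.8,0,0,0, 8,0,5,-3.8,0,0,0]' 10; python3 -c "
from h import *
for t in (1,1.2,1.4,1.6,1.75):
  p=hp(t);p[2]+=.003;print(t);go(p,[180,0,-166.2])"
```

```text
time_s: 4.0
tool_pos: [0.5506, 0.1855, 0.2802]
tool_rot: [179.9, 0.2, -165.9]
force: [-3.3, -1.2, 8.1]
grip_width: 0.0113
grasp_force: 10.0
1
shift [-0.03 -0.05  0.08] turn [0.02 0.04 0.06]
1.2
shift [-0.03  1.26  0.02] turn [0.02 0.04 0.06]
1.4
shift [-0.04  2.56  0.21] turn [0.02 0.04 0.06]
1.6
shift [-0.05  3.79  0.66] turn [0.02 0.04 0.06]
1.75
shift [-0.05  4.64  1.15] turn [0.02 0.04 0.06]
```

```bash
python3 -m creep '[8,0,0.65,0,0,0,0, 8,0,1.3,0,0,0,0, 8,0,1.95,0.1,0,0,0, 8,0,2.6,0.2,0,0,0, 8,0,3.2,0.4,0,0,0, 8,0,3.8,0.65,0,0,0, 8,0,4.3,0.95,0,0,0, 8,0,4.5,1.1,0,0,0,8,0,4.5,1.1,0,0,0]' 10; python3 -c "
from h import *
p=hp(1.75);p[2]+=.003;go(p,[180,0,-166.2]); c=cam('side'); save(c,'s3.png',(100,20,330,250),2.6)"
```

```text
time_s: 4.9
tool_pos: [0.519, 0.3186, 0.246]
tool_rot: [179.6, 0.4, -165.9]
force: [0.8, 6.9, 8.0]
grip_width: 0.0113
grasp_force: 9.9
shift [0.01 0.08 0.01] turn [0.07 0.07 0.06]
```

View pics/s3.png

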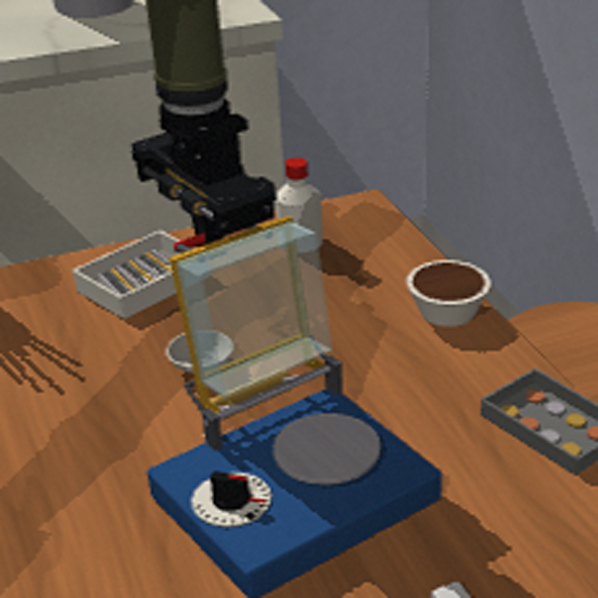

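The hood stands open (255,310), fingers on the handle behind it. Release and rise.

```bash
python3 -m creep '[34,0,0,0,0,0,0, 34,0,0,0,0,0,0, 34,0,0,0,0,0,0, 34,0,0,0,0,0,0, 34,0,0,-1,0,0,0, 34,0,0,-2,0,0,0, 34,0,0,-3.5,0,0,0, 34,0,0,-3.5,0,0,0, 34,0,0,-3.5,0,0,0, 34,0,0,-3.5,0,0,0]' 10; python3 - <<'E'
from h import *
c=cam('top'); save(c,'t4.png',(150,155,360,275),3.8)
hsv=cv2.cvtColor(c['color'],cv2.COLOR_RGB2HSV).astype(int); v,u=np.mgrid[:384,:512]
P=cloud(c)
kn=[.4471,.0853]
def box(x0,y0,x1,y1): return (u>=x0)&(u<x1)&(v>=y0)&(v<y1)
m=(((hsv[...,0]<8)|(hsv[...,0]>172))&(hsv[...,1]>110)&(hsv[...,2]>80)&box(225,225,250,250)); q=np.array([ray(c,a,b,.056)[:2] for a,b in zip(u[m],v[m])])
print('needle',q.round(3).tolist())
m=(hsv[...,1]<60)&box(195,175,260,228)&(abs(P[...,2]-.068)<.006); k,_=cv2.findContours(m.astype(np.uint8),0,2); k=max(k,key=cv2.contourArea); (x,y),r=cv2.minEnclosingCircle(k); w=ray(c,x,y,.068); print('pan',x,y,r,w,SR.T@(w[:2]-org))
E
```

```text
time_s: 5.95
tool_pos: [0.5184, 0.3115, 0.3472]
tool_rot: [-179.9, -0.1, -166.2]
force: [-0.2, 0.7, -0.4]
grip_width: 0.0342
grasp_force: 0.0
needle [[0.476, 0.065], [0.473, 0.065], [0.466, 0.079], [0.466, 0.075], [0.463, 0.082], [0.463, 0.079], [0.463, 0.075], [0.459, 0.082], [0.459, 0.078], [0.459, 0.075], [0.456, 0.085], [0.456, 0.082], [0.456, 0.078], [0.452, 0.088], [0.452, 0.085], [0.452, 0.082], [0.449, 0.088], [0.449, 0.085]]
pan 224.5992431640625 205.1526641845703 18.206727981567383 [0.57224502 0.10505917 0.068     ] [ 0.02106195 -0.01172328]
```

View pics/t4.png

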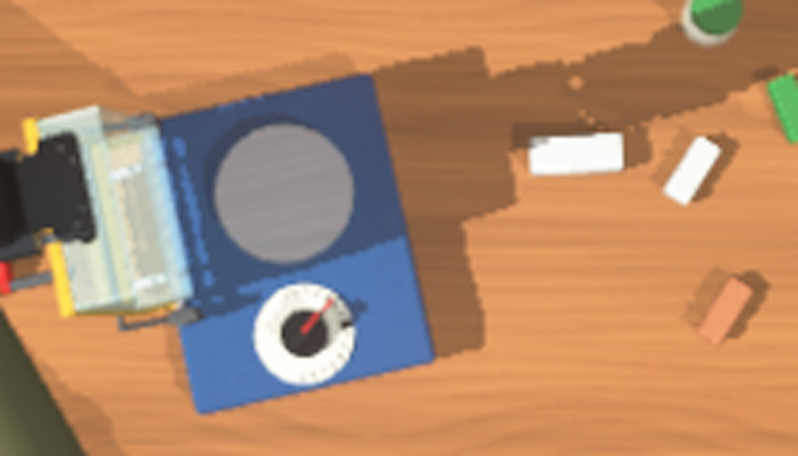

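Hood is open and released; the pan centre is at crop (284,193) and the dial centre at (304,334), needle tip (331,297).

```bash
python3 -c "
from h import *
go([.4475,.086,.30],[180,0,128])"
```

```text
shift [ 4.08 -6.74  1.58] turn [-0.03 -0.02 10.97]
```

```bash
python3 -m creep '[40,4.1,-6.7,0,0,0,11, 40,4.1,-6.7,0,0,0,11, 40,4.1,-6.7,0,0,0,11, 40,4.1,-6.7,0,0,0,11, 40,4.1,-6.7,0,0,0,11, 40,4.1,-6.7,0,0,0,11, 40,4.1,-6.7,0,0,0,11, 40,4.1,-6.7,0,0,0,11, 40,4.1,-6.7,0,0,0,11, 40,4.1,-6.7,2,0,0,11, 40,4.1,-6.7,3,0,0,11, 40,4.1,-6.7,3,0,0,11]'; python3 -c "
from h import *
go([.4475,.086,.12],[180,0,128])"
```

```text
time_s: 7.2
tool_pos: [0.4435, 0.0866, 0.2527]
tool_rot: [-179.3, -0.2, 128.0]
force: [-1.2, -0.4, -0.5]
grip_width: 0.0401
grasp_force: 0.0
shift [-0.12  0.14  4.42] turn [-0.11 -0.04 -0.  ]
```

```bash
python3 -m creep '[40,0,0,1,0,0,0, 40,0,0,2,0,0,0, 40,0,0,3,0,0,0, 40,0,0,4,0,0,0, 40,0,0,4.4,0,0,0, 40,0,0,4.4,0,0,0, 40,0,0,4.4,0,0,0]'; python3 -c "
from h import *
go([.4475,.086,.08],[180,0,128])"
```

```text
time_s: 7.9
tool_pos: [0.4486, 0.0881, 0.1283]
tool_rot: [179.9, 0.0, 127.9]
force: [-0.9, 0.7, -0.3]
grip_width: 0.0404
grasp_force: 0.0
shift [-0.03 -0.08  1.61] turn [ 0.02  0.01 -0.02]
```

```bash
python3 -m creep '[40,0,-0.1,0.8,0,0,0, 40,0,-0.1,1.4,0,0,0, 40,0,-0.1,1.6,0,0,0, 40,0,-0.1,1.6,0,0,0, 10,0,-0.1,1.6,0,0,0, 10,0,-0.1,1.6,0,0,0, 10,0,-0.1,1.6,0,0,0, 10,0,-0.1,1.6,0,0,0, 10,0,-0.1,1.6,0,0,0, 10,0,-0.1,1.6,0,0,0]' 15; python3 -c "
from h import *
go([.4475,.086,.08],[180,0,103.8])"
```

```text
time_s: 8.9
tool_pos: [0.45, 0.088, 0.0804]
tool_rot: [179.3, 0.2, 127.9]
force: [11.0, 4.5, -7.6]
grip_width: 0.012
grasp_force: 15.0
shift [-0.   -0.11  0.01] turn [0.12 0.02 4.02]
```

```bash
python3 -m creep '[10,0,0.1,0,0,0,0, 10,0,0.1,0,0,0,0.6, 10,0,0.1,0,0,0,1.2, 10,0,0.1,0,0,0,1.8, 10,0,0.1,0,0,0,2.4, 10,0,0.1,0,0,0,3, 10,0,0.1,0,0,0,3.6, 10,0,0.1,0,0,0,4, 10,0,0.1,0,0,0,4, 10,0,0.1,0,0,0,4, 10,0,0.1,0,0,0,4]'; python3 -c "
from h import *
go([.4475,.086,.08],[180,0,103.8])"
```

```text
time_s: 10.0
tool_pos: [0.4498, 0.0879, 0.0803]
tool_rot: [179.7, 0.0, 103.9]
force: [3.4, -2.0, 5.7]
grip_width: 0.0118
grasp_force: 15.0
shift [-0.04 -0.09  0.01] turn [0.05 0.   0.02]
```

```bash
python3 -m creep '[40,0,0,0,0,0,0, 40,0,0,0,0,0,0, 40,0,0,0,0,0,0, 40,0,0,0,0,0,0, 40,0,0,-1,0,0,0, 40,0,0,-2.5,0,0,0, 40,0,0,-4,0,0,0, 40,0,0,-5,0,0,0, 40,0,0,-5,0,0,0, 40,0,0,-5,0,0,0]'; python3 -c "
from h import *
go([.6023,-.2635,.23],[180,0,148])"
```

```text
time_s: 11.0
tool_pos: [0.4472, 0.0878, 0.2286]
tool_rot: [180.0, -0.0, 103.9]
force: [-1.0, 0.4, -0.9]
grip_width: 0.0401
grasp_force: 0.0
shift [-12.61   2.21  -0.05] turn [ 0.   -0.   -7.35]
```

```bash
python3 -m creep '[46,-12.6,2.2,0,0,0,-7.3, 46,-12.6,2.2,0,0,0,-7.3, 46,-12.6,2.2,0,0,0,-7.3, 46,-12.6,2.2,0,0,0,-7.3, 46,-12.6,2.2,0,0,0,-7.3, 46,-12.6,2.2,0,0,0,-7.3, 46,-12.6,2.2,0,0,0,-7.3, 46,-12.6,2.2,0,0,0,-7.3, 46,-12.6,2.2,0,0,0,-7.3, 46,-12.6,2.2,0,0,0,-7.3, 46,-12.6,2.2,0,0,0,-7.3, 46,-12.6,2.2,0,0,0,-7.3]'; python3 - <<'E'
from h import *
c=cam('top'); save(c,'t5.png',(150,155,360,275),3.8)
go([.6023,-.2635,.12],[180,0,148])
hsv=cv2.cvtColor(c['color'],cv2.COLOR_RGB2HSV).astype(int); v,u=np.mgrid[:384,:512]
m=(((hsv[...,0]<8)|(hsv[...,0]>172))&(hsv[...,1]>110)&(hsv[...,2]>80)&(u>=225)&(u<250)&(v>=225)&(v<252)); q=np.array([ray(c,a,b,.056)[:2] for a,b in zip(u[m],v[m])])
vx,vy,_,_=cv2.fitLine(q.astype(np.float32),1,0,.001,.001)[:,0]; print(len(q),np.degrees(np.arctan2(vy,vx)))
E
```

```text
time_s: 12.2
tool_pos: [0.6016, -0.2614, 0.2273]
tool_rot: [180.0, -0.2, 147.8]
force: [0.3, 0.4, -0.2]
grip_width: 0.0461
grasp_force: 0.0
shift [-0.06 -0.06  3.59] turn [ 0.01 -0.02 -0.04]
15 -79.67258
```

View pics/t5.png

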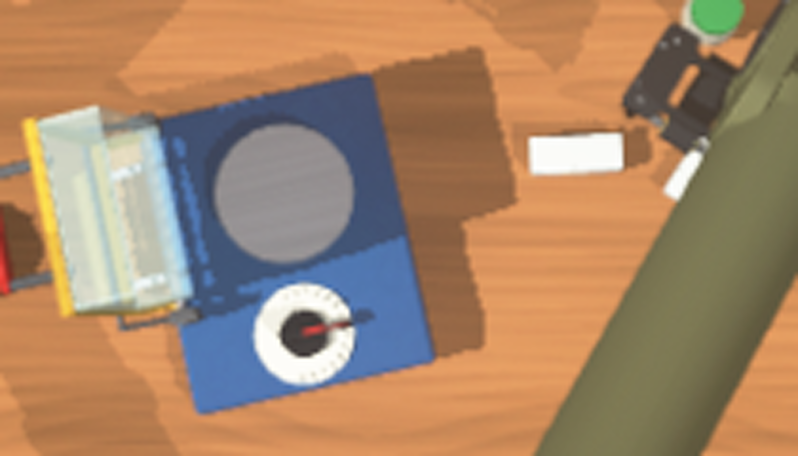

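Needle now runs from (304,333) to (350,322), over where the black mark was (347,323). I'll check it magnified, with the scale yaw from the base edges.

```bash
python3 - <<'E'
from h import *
c=cam('top'); s=cam('side')
a=cv2.resize(c['color'][225:261,210:260,::-1],None,fx=8,fy=8,interpolation=cv2.INTER_CUBIC)
b=cv2.resize(s['color'][195:231,165:215,::-1],None,fx=8,fy=8,interpolation=cv2.INTER_CUBIC)
cv2.imwrite('pics/d6.png',np.hstack([a,b]))
f=lambda x,y,z:ray(c,150+x/3.8,155+y/3.8,z)
for p,q in(((434,357),(372,75)),((434,357),(200,413))):
  d=(f(*q,.045)-f(*p,.045)); print(np.degrees(np.arctan2(d[1],d[0])))
E
```

```text
13.13030427541194
104.18014025410599
```

View pics/d6.png

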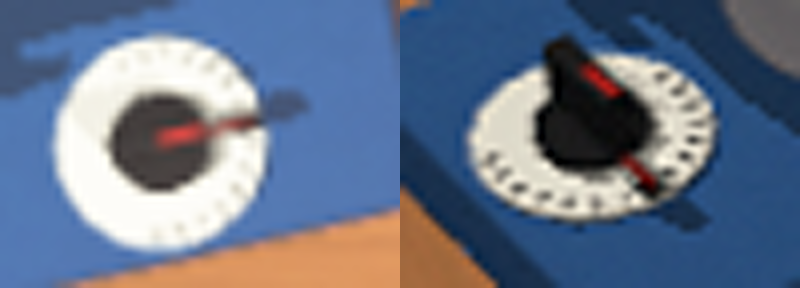

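Both views show the red needle on the black mark. Now descend on the silver bar.

```bash
python3 -c "
from h import *
go([.6023,-.2635,.026],[180,0,148])"; python3 -m creep '[46,0,0,1.5,0,0,0, 46,0,0,3,0,0,0, 46,0,0,4.5,0,0,0, 46,0,0,5.3,0,0,0, 46,0,0,5.3,0,0,0, 46,0,0,5.3,0,0,0]'; python3 -c "
from h import *
go([.6023,-.2635,.026],[180,0,148])"
```

```text
shift [-0.04 -0.06  6.75] turn [ 0.01 -0.01 -0.03]
time_s: 12.95
tool_pos: [0.6026, -0.2629, 0.0706]
tool_rot: [180.0, 0.0, 147.7]
force: [0.8, -0.6, 0.4]
grip_width: 0.0461
grasp_force: 0.0
shift [-0.   -0.02  1.49] turn [ 0.    0.01 -0.05]
```

```bash
python3 -m creep '[46,0,0,0.8,0,0,0, 46,0,0,1.3,0,0,0, 46,0,0,1.45,0,0,0, 46,0,0,1.45,0,0,0, 20,0,0,1.45,0,0,0, 20,0,0,1.45,0,0,0, 20,0,0,1.45,0,0,0, 20,0,0,1.45,0,0,0, 20,0,0,1.45,0,0,0, 20,0,0,1.45,0,0,0]' 25; python3 -c "
from h import *
go([.572,.105,.2],[180,0,148])"
```

```text
time_s: 13.95
tool_pos: [0.6031, -0.2628, 0.0269]
tool_rot: [179.9, 0.1, 147.7]
force: [0.4, 2.2, 3.6]
grip_width: 0.0239
grasp_force: 25.0
shift [ 7.42  9.82 -5.76] turn [ 0.01  0.01 -0.05]
```

```bash
python3 -m creep '[20,0,0,-1,0,0,0, 20,0,0,-2.2,0,0,0, 20,0,0,-3.6,0,0,0, 20,0.5,0.7,-5,0,0,0.5, 20,1.4,1.8,-5.5,0,0,1.5, 20,2.3,3,-5.5,0,0,2.6, 20,3.2,4.2,-5.5,0,0,3.7, 20,4.1,5.4,-5.5,0,0,4.8, 20,5,6.6,-5.5,0,0,5.9, 20,5.9,7.8,-5.5,0,0,7, 20,6.7,8.9,-5.5,0,0,7.3, 20,7.3,9.7,-5.5,0,0,7.3]'; python3 -c "
from h import *
go([.572,.105,.11],[180,0,103.8])"
```

```text
time_s: 15.15
tool_pos: [0.5713, 0.1025, 0.19]
tool_rot: [-179.9, -0.0, 104.0]
force: [-0.5, -0.3, -3.0]
grip_width: 0.0236
grasp_force: 25.0
shift [0.07 0.05 2.66] turn [-0.02 -0.    0.03]
```

```bash
python3 -m creep '[20,0,0,0.8,0,0,0, 20,0,0,1.6,0,0,0, 20,0,0,2.3,0,0,0, 20,0,0,2.7,0,0,0, 20,0,0,2.9,0,0,0, 20,0,0,2.9,0,0,0, 20,0,0,2.9,0,0,0]'; python3 -c "
from h import *
go([.572,.105,.0948],[180,0,103.8])
c=cam('side'); save(c,'s7.png',(130,110,330,260),3)"
```

```text
time_s: 15.85
tool_pos: [0.5733, 0.0994, 0.1049]
tool_rot: [179.9, 0.0, 103.8]
force: [-0.2, -0.1, -1.9]
grip_width: 0.0238
grasp_force: 25.0
shift [0.19 0.   0.34] turn [0.01 0.   0.01]
```

View pics/s7.png

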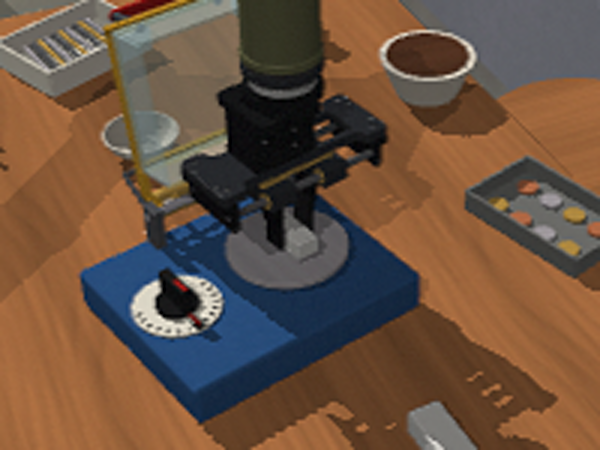

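The silver bar (303,240) hangs just above the middle of the pan (288,250), hood open, pointer on the mark.

```bash
python3 -m creep '[20,0.2,0,0.05,0,0,0, 20,0.2,0,0.1,0,0,0, 20,0.2,0,0.18,0,0,0, 20,0.2,0,0.26,0,0,0, 20,0.2,0,0.32,0,0,0, 20,0.2,0,0.35,0,0,0, 20,0.2,0,0.35,0,0,0]'
```

```text
time_s: 16.6
tool_pos: [0.5712, 0.1053, 0.0949]
tool_rot: [-180.0, -0.0, 103.8]
force: [-4.3, -0.5, 6.4]
grip_width: 0.0241
grasp_force: 25.0
```

Contact felt (+8 N upward change); release and rise.

```bash
python3 -m creep '[28,0,0,0,0,0,0, 34,0,0,0,0,0,0, 46,0,0,0,0,0,0, 46,0,0,0,0,0,0, 46,0,0,0,0,0,0, 46,0,0,-0.6,0,0,0, 46,0,0,-1.8,0,0,0, 46,0,0,-3.2,0,0,0, 46,0,0,-4.7,0,0,0, 46,0,0,-6,0,0,0, 46,0,0,-6,0,0,0, 46,0,0,-6,0,0,0]'; python3 -m creep '[46,4,1,0,0,0,0, 46,5,-6,0,0,0,0, 46,5,-6,0,0,0,0, 46,5,-6,0,0,0,0, 46,5,-6,0,0,0,0, 46,5,-6,0,0,0,0, 46,5,-6,0,0,0,0, 46,5,-6,0,0,0,0]'; python3 - <<'E'
from h import *
c=cam('top'); save(c,'t8.png',(150,155,360,275),3.8)
E
```

```text
time_s: 17.8
tool_pos: [0.5717, 0.1055, 0.2745]
tool_rot: [179.9, -0.0, 103.9]
force: [-0.0, 0.1, -0.6]
grip_width: 0.0458
grasp_force: 0.0
time_s: 18.6
tool_pos: [0.3606, 0.2075, 0.2727]
tool_rot: [-180.0, 0.1, 103.9]
force: [0.3, -0.4, 0.6]
grip_width: 0.0463
grasp_force: 0.0
```

View pics/t8.png

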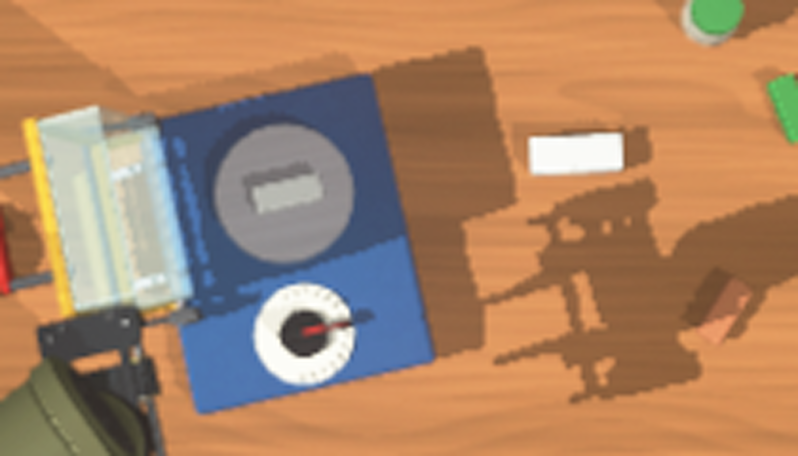

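The bar lies flat in the middle of the pan at (286,190), the pan centre being (284,193). The hood is open and the needle is on the mark at (347,322).

```bash
python3 -m creep '[46,0,0,0,0,0,0, 46,0,0,0,0,0,0, 46,0,0,0,0,0,0]' | head -2; python3 -c "
from cell import env
print(env.sign_off())"
```

```text
time_s: 18.95
tool_pos: [0.3611, 0.2076, 0.2734]
the job is handed in; nothing more can be done
None
```

I handed the job in at about 19 s: the hood is resting open, the tare pointer is on zero, and the silver bar is flat in the middle of the pan, all confirmed by camera; sign-off returned no verdict.

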